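Hold the jewellery case open

ROBOT

A 6-joint arm with a two-finger parallel gripper is mounted at the origin on the work surface. World frame = base frame: x ahead of the robot, y to its left, z up, the work surface at z = 0. Lengths are in m, angles in rad, forces in N, time in s.
With the tool pointing down it reaches from about 0.25 to 0.725 m from the base axis. Payload 4 kg.
Tool frame: the origin (TCP) lies between the finger pads; the fingertips stand 11 mm ahead of it and the grasp point (between the pads) lies 8 mm behind it (bot.tip_extent is the distance from the TCP to the fingertips, in m); z points along the fingers, y is the line along which they close (so a half turn about z gives the same grasp; the last joint's range is limited). The gripper opens to 85 mm and grips with 20 to 120 N. Pads are 22 mm wide; open, the fingers measure 114 mm over their backs; the gripper's body (76 mm by 85 mm) begins 54 mm behind the grasp point. The pads swing forward as they close: fully open they stand 13 mm farther back than shut.
Start: joints at [1.221, 0.241, 0.005, 1.335, 0, 1.571], TCP at [0.171, 0.47, 0.242] pointing down, gripper open.
Joint ranges: [-2.72, 2.72], [-1.05, 1.87], [-1.09, 1.28], [-1.99, 2.15], [-1.42, 1.44], [-3.14, 3.14]. Speed limits (rad/s): [2.79, 2.79, 3.14, 3.14, 3.14, 3.14].

INTERFACE

Orientations are given as a unit quaternion [x, y, z, w].
In Python, from workcell import bot gives the robot as it stands. The module is installed in compiled form; this text tells all that it offers.
- The arm moves only by the tool drive_tool, never from a script. Its argument "rows" is a list of rows, each an object of numbers: "dx", "dy", "dz": the shift along the tool's x, y, z in units of 50 mm (1.0 is 50 mm); "wx", "wy", "wz": the turn, a rotation vector about the tool's x, y, z in units of 5 degrees (1.0 is 5 degrees); "hand": the finger opening in mm, from 0 to 85.4. A call has 1 to 20 rows; each row is the pose to reach, as a shift and turn from the pose commanded when the call began, along the tool's axes at that moment; what a row does not reach only later rows make up. A row lasts 1/10 s, in which the tool goes at most 50 mm and 8.59 degrees, less where a joint would pass 70% of its speed; a pose out of reach is approached as far as the arm can. A call with a gripper value outside its range is refused whole. The fingers move at their own pace and stop on an object; the grip force is fixed at half the most. Time passes only in rows, so rows that repeat a pose let the fingers close. It gives the time, the measured TCP pose, the force, the opening and the grip force at its end, in the units of the state.
- bot.get_obs(): the state, without advancing time (a new reading comes with each control period).
- bot.camera(name): name is "scene" or "top"; returns the picture (480x640x3 uint8, red, green, blue); there is no depth.
- bot.get_calibration(name): a dict with "vfov" (degrees; the focal length in pixels is half the picture's height over the tangent of half this angle, whatever the lens; pixels are square), "cx", "cy" (the principal point, pixels), "origin" and "rotation" of the camera in the world. Camera axes: x right, y up, looking along -z (the intrinsics and any distortion apply to the point x, -y, -z); pixel columns grow to the right and rows downward; lengths in m; the calibration is good to about 2 mm. A picture is of the moment at which its call begins. get_calibration takes no time and is no camera call.
- bot.job_done(): hands the job in; it is judged then, once.
Trained networks look in the newest picture that a camera, given by its name, has taken for a name from the list of things; names that differ only in an ending like _2 or _b are one class to them, and where a whole thing is asked for, a point or a joint stands for the part that bears it (a point fixed in the world has none). Each returns a list of dicts, best first, with "score" (0 to 1); they miss things now and then, are a little off and sometimes report something else, mostly with a low value. They report only what shows in the picture. A call takes as long as a camera call. They do not tell look-alikes from the thing itself.
- bot.look_for(camera, thing): "extent" ([centre column, centre row, width, height] in pixels, round what is visible of it).
- bot.outline_of(camera, thing): "region" (480x640 bool, what is visible of it) and "extent" ([centre column, centre row, width, height] in pixels, round what is visible of it).
The state is a dict: "clock": time; "joint_pos": joint angles; "joint_vel": joint speeds; "tau": joint torques, N m; "eef_pos": TCP position; "tool_rot": TCP orientation; "ft_force": force on the tool from outside, world axes, zero at the start; "ft_torque": the same for the moment, N m; "grip_width": finger opening in m; "grasp_force": force on a finger pad.
Only numpy, scipy, OpenCV 4.12 (cv2) and the standard library are available. Lean on these libraries where they do the work, as an engineer would, in place of code of your own. Each camera call takes 0.05 s, during which the arm holds its last target. There are 200 camera calls.

TASK

The teapot stands in the way of the jewellery case's lid: slide it along the table onto the empty round mat, its foot wholly on the mat, without lifting or tipping it. Then take the brass knob of the glass lid, raise the lid to 45 degrees and finish still holding it there by the knob, so that rings can be taken out; never let the lid drop, and leave the other things on the table where they are.

Things in the scene. Friction and masses are not known exactly. Their poses are not given: they have to be found in the camera images.
- pot_center (a point): Pewter teapot, belly 100 mm wide, 142 mm high over its black lid button (20 mm wide, part of the pot), foot 84 mm across, about 0.7 kg. Point on its upright axis, 70 mm above its foot. Its +y points to the handle, -y to the spout (tip 97 mm out, 110 mm up). It starts on the middle mat, right before the lid's knob, its handle roughly to +y (within 0.6 rad)
- pot_handle (a point): Middle of the straight level top of the teapot's black loop handle, 72 mm from the pot's axis, 118 mm above its foot. This top is a bar 28 mm long (along the pot's y), 14 mm wide (along the pot's x), 11 mm thick, with free room on both sides and below: pinch its width from above
- mat_empty: The empty one of three equal round leather mats, 120 mm across, in a row in front of the case; paper-thin (1 mm, no obstacle, things slide over it as over the table). It is either the left or the right one, about 180 mm from the middle mat. Origin at its centre, on the table
- mat_home: The middle mat, under the teapot at the start, same size; origin at its centre
- case: Yellow table-top jewellery case, 220 mm deep (its x) and 400 mm wide (its y), 70 mm high with its glass lid shut; fixed. Origin at the centre of its underside; +x points away from the robot, its front faces the robot and the mats
- lid (a joint): Angle of the case's framed glass lid, rad: 0 shut, growing as its front edge rises, 0.785 = 45 degrees. The lid (220 x 400 x 14 mm, about 0.7 kg) turns about a hinge axis along the case's y, 110 mm behind the case's centre and 56 mm above the table; nothing keeps it up, let go it falls shut. About 4 N upward at the knob raises and holds it
- pull_grip (a point): Middle of the head of the lid's brass knob: a round head 20 mm across, 22 mm long, sticking out level from the middle of the lid's front edge towards the robot (13 to 35 mm before the edge, this point 24 mm). Lid shut: 63 mm above the table, 244 mm before the hinge axis, 7 mm above it. -x points out along the knob. Pinch it from above along the case's y; it can turn in the fingers as the lid rises
- tankard_a: Bystander, to be left alone: a pewter tankard 80 mm wide, 115 mm high, standing on the third mat. Origin at the centre of its underside
- tankard_b: Bystander, to be left alone: a pewter tankard 84 mm wide, 130 mm high, beside the case. Origin at the centre of its underside
- bucket: Bystander, to be left alone: a pewter ice bucket 120 mm wide, 140 mm high, its upright bail reaching 218 mm, beside the case. Origin at the centre of its underside
- quartz: Bystander, to be left alone: a lump of pale quartz crystals about 70 mm wide and 60 mm high, left of the case. Origin at the centre of its underside
- oil_bottle: Bystander, to be left alone: a small amber bottle 34 mm wide, 95 mm high, right of the case. Origin at the centre of its underside
- loupe: Bystander, to be left alone: a folding magnifier 60 mm long, 20 mm high, lying on the robot's side of the mats. Origin at the centre of its underside
There are look-alikes about, which are no part of the job. What is shaped like the part that bears pot_center but orange is not meant.

How it is judged:
By the outcome, as a careful person would: the job done as asked, in the order asked, and still so for the second after the job is handed in, while the arm keeps its last pose, push and grip.
It also fails if it takes over 58 s, if anything falls off the work surface, if the arm or the gripper's body presses on something with over 40 N, if the wrist force passes 120 N, or if a joint passes its speed limit or range.

## Working session

There is one attempt and no reset: what is moved stays moved. The work goes in short steps, Python scripts to look and compute and a tool call to move; the robot and the scene stay as the last step left them, time stands still between calls to the robot, and variables do not carry over. Pictures are saved under pics/ and viewed, at most 10 in all, crops included, and the job is handed in when it is done.

Besides the shell and the picture viewer there is one more tool, called after "Call:" as a command line: name --argument value ..., lists and objects as JSON in quotes. drive_tool: Moves the arm, as the interface text tells. Its arguments: {"type":"object","properties":{"rows":{"type":"array","items":{"type":"object","properties":{"dx":{"type":"number"},"dy":{"type":"number"},"dz":{"type":"number"},"wx":{"type":"number"},"wy":{"type":"number"},"wz":{"type":"number"},"hand":{"type":"number"}}}}},"required":["rows"]}

```bash
mkdir -p pics
cat > h.py <<'E'
import numpy as np, cv2
from workcell import bot
def cal(n):
    c=bot.get_calibration(n); f=240/np.tan(np.radians(c["vfov"])/2)
    return c,f,np.array(c["origin"]),np.array(c["rotation"])
def ray(n,u,v):
    c,f,o,R=cal(n); d=R@np.array([(u-c["cx"])/f,-(v-c["cy"])/f,-1]); return o,d
def at_z(n,u,v,z):
    o,d=ray(n,u,v); return o+d*(z-o[2])/d[2]
def proj(n,p):
    c,f,o,R=cal(n); q=R.T@(np.array(p)-o); return np.array([c["cx"]+f*q[0]/-q[2], c["cy"]-f*q[1]/-q[2]])
def tri(a,ua,b,ub):
    o1,d1=ray(a,*ua);o2,d2=ray(b,*ub);d1/=np.linalg.norm(d1);d2/=np.linalg.norm(d2)
    A=np.stack([d1,-d2],1);s=np.linalg.lstsq(A,o2-o1,rcond=None)[0]
    p,q=o1+s[0]*d1,o2+s[1]*d2; return (p+q)/2,np.linalg.norm(p-q)
E
python3 - <<'E'
from h import *
np.set_printoptions(precision=3,suppress=True)
for n in("top","scene"):
    im=bot.camera(n); cv2.imwrite(f"pics/{n}0.png",im[...,::-1]); print(n,bot.get_calibration(n))
    for t in ["pot_center","pot_handle","mat_empty","mat_home","case","lid","pull_grip","tankard_a","bucket"]:
        print(t,[(np.round(r["extent"]).astype(int).tolist(),round(r["score"],2)) for r in bot.look_for(n,t)][:5])
E
```

```text
top {'vfov': 45.096400486944766, 'cx': 321.12918472356944, 'cy': 241.608719271619, 'origin': array([0.354, 0.041, 1.181]), 'rotation': array([-0.044,  0.059,  0.711, -0.699])}
pot_center [([482, 362, 65, 101], 0.74), ([183, 388, 110, 59], 0.68), ([336, 258, 106, 51], 0.66)]
pot_handle [([480, 362, 62, 102], 0.94), ([336, 261, 110, 58], 0.91), ([180, 389, 109, 54], 0.87), ([331, 170, 212, 137], 0.63)]
mat_empty [([426, 261, 57, 58], 0.97)]
mat_home [([335, 270, 54, 48], 0.95)]
case [([330, 167, 206, 132], 0.63)]
lid [([331, 169, 209, 134], 0.81), ([293, 318, 28, 13], 0.16)]
pull_grip [([328, 171, 209, 134], 0.9)]
tankard_a [([257, 269, 63, 48], 0.67), ([172, 187, 66, 59], 0.58)]
bucket [([491, 165, 83, 72], 0.8)]
scene {'vfov': 44.693982297609786, 'cx': 320.1774040844726, 'cy': 235.46088426637468, 'origin': array([ 1.141, -0.562,  1.23 ]), 'rotation': array([0.296, 0.13 , 0.365, 0.873])}
pot_center [([316, 146, 59, 54], 0.94), ([299, 248, 71, 60], 0.79), ([158, 268, 75, 50], 0.74)]
pot_handle [([316, 146, 62, 51], 0.86), ([300, 249, 70, 57], 0.77), ([159, 272, 72, 54], 0.63)]
mat_empty []
mat_home [([298, 276, 39, 17], 0.76)]
case [([356, 308, 186, 181], 0.77)]
lid [([357, 303, 184, 163], 0.98), ([249, 372, 58, 75], 0.56)]
pull_grip [([356, 307, 180, 166], 0.78), ([397, 202, 29, 23], 0.59)]
tankard_a [([426, 213, 36, 58], 0.92), ([336, 209, 46, 49], 0.64)]
bucket [([247, 371, 62, 78], 0.68)]
```

View pics/top0.png

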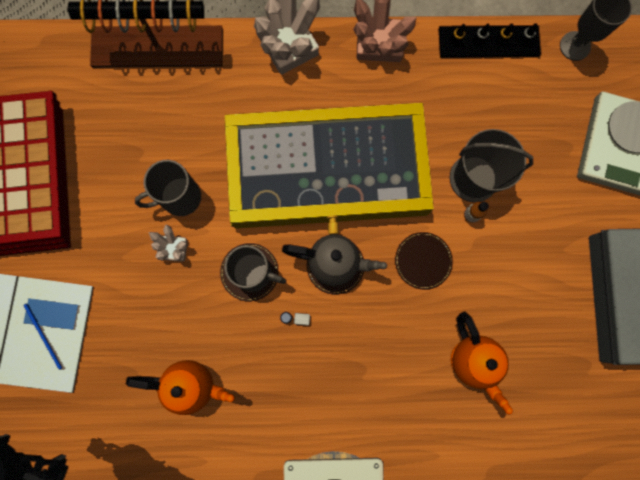

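View pics/scene0.png

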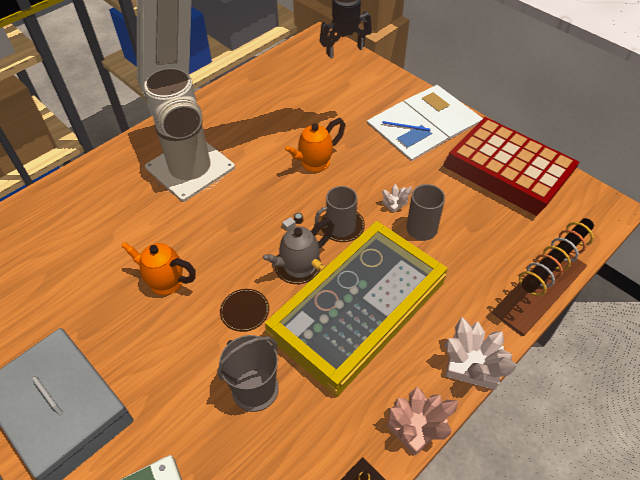

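The top view shows the pewter pot at (335,262), with its handle bar near (297,251). The orange look-alikes are at (185,388) and (482,362), so they are ruled out by colour. The empty mat is at (424,261), with a tankard on the left mat at (250,270). The knob is at (333,226) on the yellow case.

```bash
sed -i 's/^import numpy.*/&\nfrom scipy.spatial.transform import Rotation as Ro/; s/np.array(c\["rotation"\])/Ro.from_quat(c["rotation"]).as_matrix()/' h.py
python3 - <<'E'
from h import *
a=cv2.imread("pics/top0.png")[200:320,230:470]; b=cv2.imread("pics/scene0.png")[180:360,200:440]
cv2.imwrite("pics/c1.png",np.vstack([cv2.resize(a,None,fx=2.5,fy=2.5,interpolation=2),cv2.resize(b,(600,300*180*240//180//240) if 0 else (600,450),interpolation=2)])[:, :][:750])
c=cv2.imread("pics/c1.png"); cv2.imwrite("pics/c1.png",cv2.resize(c,None,fx=.8,fy=.8,interpolation=3))
np.set_printoptions(precision=3,suppress=True)
o=bot.get_obs(); print(o["eef_pos"],o["tool_rot"],o["clock"],bot.tip_extent, Ro.from_quat(o["tool_rot"]).as_matrix())
for n in ("top","scene"): print(n,proj(n,o["eef_pos"]))
r=bot.look_for("top","mat_empty")[0]["extent"]; print("mat",at_z("top",r[0],r[1],0))
print("home",at_z("top",335,266,0))
print("matscene",at_z("scene",244.5,309.5,0))
for q in [(225,115),(424,103),(433,213),(230,223)]: print("case corner top",at_z("top",*q,.07))
for q in [(377,224),(447,268),(337,378),(267,322)]: print("case corner scene",at_z("scene",*q,.07))
print("knob",at_z("top",333,226,.063)); print("button", tri("top",(336,255),"scene",(298,230)),at_z("top",336,255,.142))
print("handle",at_z("top",297,251,.123))
E
```

```text
[0.171 0.47  0.242] [ 0.174  0.985 -0.     0.   ] 1.0 0.011 [[-0.939  0.343  0.   ]
 [ 0.343  0.939 -0.   ]
 [-0.    -0.    -1.   ]]
top [ 33.264 451.415]
scene [344.55   52.351]
mat [ 0.482 -0.202  0.   ]
home [ 0.476 -0.014  0.   ]
matscene [ 0.486 -0.196  0.   ]
case corner top [0.776 0.203 0.07 ]
case corner top [ 0.796 -0.198  0.07 ]
case corner top [ 0.57  -0.206  0.07 ]
case corner top [0.556 0.192 0.07 ]
case corner scene [0.568 0.185 0.07 ]
case corner scene [0.778 0.203 0.07 ]
case corner scene [ 0.789 -0.185  0.07 ]
case corner scene [ 0.584 -0.201  0.07 ]
knob [ 0.548 -0.009  0.063]
button (array([ 0.482, -0.009,  0.141]), np.float64(0.0029130024110676452)) [ 0.481 -0.01   0.142]
handle [0.492 0.061 0.123]
```

View pics/c1.png

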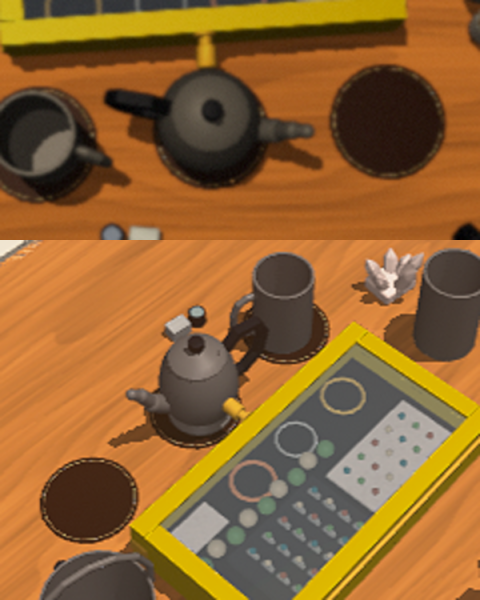

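The crop confirms the choice: the pewter pot has its black button at (336,255) and its handle bar at about (296,250). The brass knob lies just behind the pot at (333,226), and the empty mat at (424,261) is clear.

Run:
```python
from h import *
np.set_printoptions(precision=3,suppress=True)
print("spout",at_z("top",384,266,.112))
for n in("top","scene"):
    r=bot.outline_of(n,"pot_center") if bot.camera(n) is not None else 0
    for q in r:
        e=q["extent"]
        if (n=="top" and 300<e[0]<370) or (n=="scene" and 230<e[1]<260):
            m=q["region"]; ys,xs=np.where(m); print(n,e,xs.min(),ys[xs==xs.min()],xs.max(),ys[xs==xs.max()])
            for c in ((284,290,296,302,308) if n=="top" else ()): print(c,ys[xs==c].min(),ys[xs==c].max())
for p in [(.492,.061,.118),(.492,.061,.1235),(.481,-.01,.142)]: print(proj("top",p),proj("scene",p))
o=bot.get_obs();R=Ro.from_quat(o["tool_rot"]).as_matrix()
print(R.T@(np.array([.492,.061,.19])-o["eef_pos"])/.05, o["clock"])
```

```text
spout [ 0.463 -0.1    0.112]
top [334.2, 260.0, 100.2, 51.2] 282 [247 248 249 250] 386 [264 265 266]
284 245 252
290 244 255
296 246 257
302 247 259
308 248 263
scene [296.1, 247.9, 75.1, 60.1] 263 [257] 333 [223 224 225 226 227 228 229]
[297.179 251.409] [321.253 222.344]
[297.118 251.026] [321.232 220.928]
[336.2   255.095] [296.579 229.865]
[-8.826 -5.482  1.046] 1.25
```

Call:
drive_tool --rows '[{"dx": -1,"dy": -0.6,"wz": 1.6,"hand": 45},{"dx": -2,"dy": -1.2,"wz": 3.2,"hand": 45},{"dx": -3,"dy": -1.8,"wz": 4.8,"hand": 45},{"dx": -4,"dy": -2.4,"wz": 6.4,"hand": 45},{"dx": -5,"dy": -3,"wz": 8,"hand": 45},{"dx": -6,"dy": -3.6,"wz": 9.6,"hand": 45},{"dx": -7,"dy": -4.3,"wz": 11.2,"hand": 45},{"dx": -8,"dy": -5,"wz": 12.8,"hand": 45},{"dx": -8.85,"dy": -5.48,"dz": 0.5,"wz": 14.4,"hand": 45},{"dx": -8.85,"dy": -5.48,"dz": 1.04,"wz": 16.06,"hand": 45},{"dx": -8.85,"dy": -5.48,"dz": 1.04,"wz": 16.06,"hand": 45},{"dx": -8.85,"dy": -5.48,"dz": 1.04,"wz": 16.06,"hand": 45},{"dx": -8.85,"dy": -5.48,"dz": 1.04,"wz": 16.06,"hand": 45},{"dx": -8.85,"dy": -5.48,"dz": 1.04,"wz": 16.06,"hand": 45}]'

```text
invalid input at $.rows[0]: expected keys dx, dy, dz, wx, wy, wz, hand
```

All keys are needed.

Call:
drive_tool --rows '[{"dx": -1,"dy": -0.6,"dz": 0,"wx": 0,"wy": 0,"wz": 1.6,"hand": 45},{"dx": -1.8,"dy": -1.1,"dz": 0,"wx": 0,"wy": 0,"wz": 3.2,"hand": 45},{"dx": -2.6,"dy": -1.6,"dz": 0,"wx": 0,"wy": 0,"wz": 4.8,"hand": 45},{"dx": -3.4,"dy": -2.1,"dz": 0,"wx": 0,"wy": 0,"wz": 6.4,"hand": 45},{"dx": -4.2,"dy": -2.6,"dz": 0,"wx": 0,"wy": 0,"wz": 8,"hand": 45},{"dx": -5,"dy": -3.1,"dz": 0,"wx": 0,"wy": 0,"wz": 9.6,"hand": 45},{"dx": -5.8,"dy": -3.6,"dz": 0,"wx": 0,"wy": 0,"wz": 11.2,"hand": 45},{"dx": -6.6,"dy": -4.1,"dz": 0,"wx": 0,"wy": 0,"wz": 12.8,"hand": 45},{"dx": -7.4,"dy": -4.6,"dz": 0.2,"wx": 0,"wy": 0,"wz": 14.4,"hand": 45},{"dx": -8.2,"dy": -5.1,"dz": 0.5,"wx": 0,"wy": 0,"wz": 16.06,"hand": 45},{"dx": -8.85,"dy": -5.48,"dz": 1.04,"wx": 0,"wy": 0,"wz": 16.06,"hand": 45},{"dx": -8.85,"dy": -5.48,"dz": 1.04,"wx": 0,"wy": 0,"wz": 16.06,"hand": 45},{"dx": -8.85,"dy": -5.48,"dz": 1.04,"wx": 0,"wy": 0,"wz": 16.06,"hand": 45},{"dx": -8.85,"dy": -5.48,"dz": 1.04,"wx": 0,"wy": 0,"wz": 16.06,"hand": 45}]'

```text
clock: 2.65
eef_pos: [0.493, 0.0612, 0.1909]
tool_rot: [0.768, 0.641, 0.0, -0.0]
ft_force: [0.2, 0.7, -0.1]
grip_width: 0.0449
grasp_force: 0.0
```

Run:
```python
from h import *
np.set_printoptions(precision=3,suppress=True)
a,b=bot.camera("top"),bot.camera("scene"); o=bot.get_obs()
print(o["clock"],o["eef_pos"],Ro.from_quat(o["tool_rot"]).as_matrix(),o["joint_pos"],o["ft_force"],o["grip_width"])
f=lambda i,r,c:cv2.resize(i[r:r+130,c:c+160,::-1],(640,520),interpolation=2)
cv2.imwrite("pics/c2.png",cv2.resize(np.hstack([f(a,190,230),f(b,160,240)]),(800,325)))
print(proj("top",(.493,.061,.12)),proj("scene",(.493,.061,.12)))
```

```text
2.75 [0.493 0.062 0.191] [[ 0.178  0.984  0.002]
 [ 0.984 -0.178  0.   ]
 [ 0.001  0.002 -1.   ]] [ 0.124  0.262 -0.102  1.205  0.     1.874] [-0.098 -0.023 -0.265] 0.045037241994303034
[297.15  250.734] [321.532 222.055]
```

View pics/c2.png

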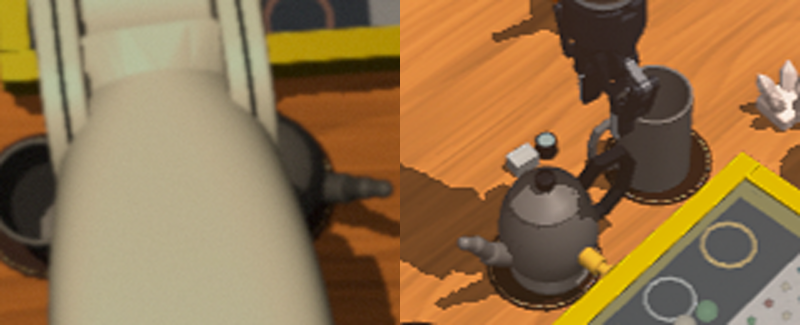

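The scene view shows the open fingers above and behind the handle loop, which is about (322,222) in the full image. The arm hides the handle in the top view. I'm descending and gripping.

Call:
drive_tool --rows '[{"dx": 0,"dy": 0,"dz": 0.4,"wx": 0,"wy": 0,"wz": 0,"hand": 45},{"dx": 0,"dy": 0,"dz": 0.8,"wx": 0,"wy": 0,"wz": 0,"hand": 45},{"dx": 0,"dy": 0,"dz": 1.1,"wx": 0,"wy": 0,"wz": 0,"hand": 45},{"dx": 0,"dy": 0,"dz": 1.4,"wx": 0,"wy": 0,"wz": 0,"hand": 40},{"dx": 0,"dy": 0,"dz": 1.6,"wx": 0,"wy": 0,"wz": 0,"hand": 35},{"dx": 0,"dy": 0,"dz": 1.6,"wx": 0,"wy": 0,"wz": 0,"hand": 30}]'

```text
clock: 3.35
eef_pos: [0.4921, 0.0614, 0.1097]
tool_rot: [0.767, 0.641, -0.001, -0.0]
ft_force: [-0.1, 0.3, -0.1]
grip_width: 0.0301
grasp_force: 0.0
```

Call:
drive_tool --rows '[{"dx": 0,"dy": 0,"dz": 0,"wx": 0,"wy": 0,"wz": 0,"hand": 20},{"dx": 0,"dy": 0,"dz": 0,"wx": 0,"wy": 0,"wz": 0,"hand": 16},{"dx": 0,"dy": 0,"dz": 0,"wx": 0,"wy": 0,"wz": 0,"hand": 12},{"dx": 0,"dy": 0,"dz": 0,"wx": 0,"wy": 0,"wz": 0,"hand": 8},{"dx": 0,"dy": 0,"dz": 0,"wx": 0,"wy": 0,"wz": 0,"hand": 8},{"dx": 0,"dy": 0,"dz": 0,"wx": 0,"wy": 0,"wz": 0,"hand": 8}]'

```text
clock: 3.95
eef_pos: [0.4939, 0.061, 0.1115]
tool_rot: [0.768, 0.64, 0.001, 0.0]
ft_force: [-0.9, 1.3, 5.9]
grip_width: 0.013
grasp_force: 58.8
```

Run:
```python
from h import *
np.set_printoptions(precision=4,suppress=True)
b=bot.camera("scene"); o=bot.get_obs()
print(o["clock"],o["eef_pos"],o["ft_force"],o["grip_width"],o["grasp_force"])
cv2.imwrite("pics/c3.png",cv2.resize(b[160:300,240:400,::-1],(640,560),interpolation=2))
R=Ro.from_quat(o["tool_rot"]).as_matrix()
print(R.T@np.array([.002,-.188,0])/.05)
```

```text
4.0 [0.4939 0.061  0.1115] [-1.9308  1.4759  6.28  ] 0.012770666661945821 58.761825748952106
[-3.6917  0.7145 -0.0036]
```

View pics/c3.png

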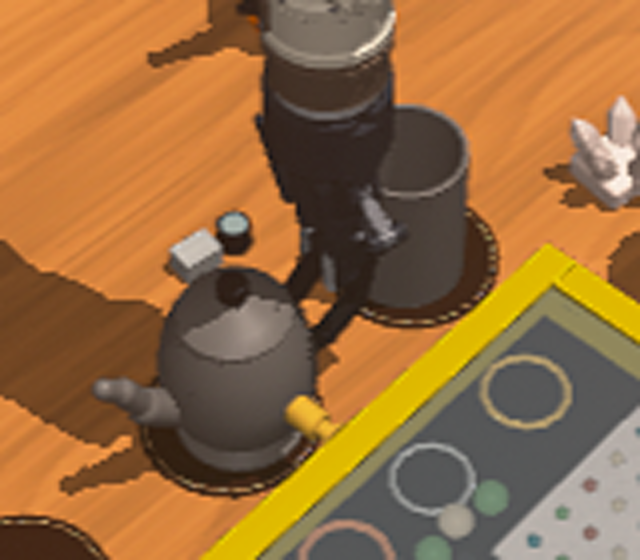

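The fingers hold the handle bar at 13 mm with 59 N, and the pot is upright on its mat. I'm sliding it at constant height.

Call:
drive_tool --rows '[{"dx": -0.1,"dy": 0.02,"dz": 0,"wx": 0,"wy": 0,"wz": 0,"hand": 8},{"dx": -0.3,"dy": 0.06,"dz": 0,"wx": 0,"wy": 0,"wz": 0,"hand": 8},{"dx": -0.5,"dy": 0.1,"dz": 0,"wx": 0,"wy": 0,"wz": 0,"hand": 8},{"dx": -0.7,"dy": 0.135,"dz": 0,"wx": 0,"wy": 0,"wz": 0,"hand": 8},{"dx": -0.9,"dy": 0.175,"dz": 0,"wx": 0,"wy": 0,"wz": 0,"hand": 8},{"dx": -1.1,"dy": 0.21,"dz": 0,"wx": 0,"wy": 0,"wz": 0,"hand": 8},{"dx": -1.3,"dy": 0.25,"dz": 0,"wx": 0,"wy": 0,"wz": 0,"hand": 8},{"dx": -1.5,"dy": 0.29,"dz": 0,"wx": 0,"wy": 0,"wz": 0,"hand": 8},{"dx": -1.7,"dy": 0.33,"dz": 0,"wx": 0,"wy": 0,"wz": 0,"hand": 8},{"dx": -1.85,"dy": 0.36,"dz": 0,"wx": 0,"wy": 0,"wz": 0,"hand": 8}]'

```text
clock: 5.0
eef_pos: [0.4962, -0.0308, 0.1124]
tool_rot: [0.767, 0.641, 0.004, -0.001]
ft_force: [0.2, 11.5, 10.2]
grip_width: 0.0131
grasp_force: 59.3
```

Call:
drive_tool --rows '[{"dx": -0.2,"dy": 0.04,"dz": 0,"wx": 0,"wy": 0,"wz": 0,"hand": 8},{"dx": -0.4,"dy": 0.08,"dz": 0,"wx": 0,"wy": 0,"wz": 0,"hand": 8},{"dx": -0.6,"dy": 0.115,"dz": 0,"wx": 0,"wy": 0,"wz": 0,"hand": 8},{"dx": -0.8,"dy": 0.155,"dz": 0,"wx": 0,"wy": 0,"wz": 0,"hand": 8},{"dx": -1.0,"dy": 0.195,"dz": 0,"wx": 0,"wy": 0,"wz": 0,"hand": 8},{"dx": -1.2,"dy": 0.23,"dz": 0,"wx": 0,"wy": 0,"wz": 0,"hand": 8},{"dx": -1.4,"dy": 0.27,"dz": 0,"wx": 0,"wy": 0,"wz": 0,"hand": 8},{"dx": -1.6,"dy": 0.31,"dz": 0,"wx": 0,"wy": 0,"wz": 0,"hand": 8},{"dx": -1.75,"dy": 0.34,"dz": 0,"wx": 0,"wy": 0,"wz": 0,"hand": 8},{"dx": -1.84,"dy": 0.355,"dz": 0,"wx": 0,"wy": 0,"wz": 0,"hand": 8},{"dx": -1.84,"dy": 0.355,"dz": 0,"wx": 0,"wy": 0,"wz": 0,"hand": 8},{"dx": -1.84,"dy": 0.355,"dz": 0,"wx": 0,"wy": 0,"wz": 0,"hand": 8}]'

```text
clock: 6.2
eef_pos: [0.4968, -0.1249, 0.1119]
tool_rot: [0.767, 0.641, 0.003, -0.001]
ft_force: [0.0, 9.0, 7.6]
grip_width: 0.013
grasp_force: 59.1
```

Run:
```python
from h import *
np.set_printoptions(precision=4,suppress=True)
b=bot.camera("scene"); o=bot.get_obs()
print(o["clock"],o["eef_pos"],o["ft_force"],o["grip_width"],o["grasp_force"])
cv2.imwrite("pics/c4.png",cv2.resize(b[180:360,180:400,::-1],(660,540),interpolation=2))
```

```text
6.25 [ 0.4967 -0.1248  0.1119] [1.4857 8.9644 7.3288] 0.012693208887085677 59.06911318190396
```

View pics/c4.png

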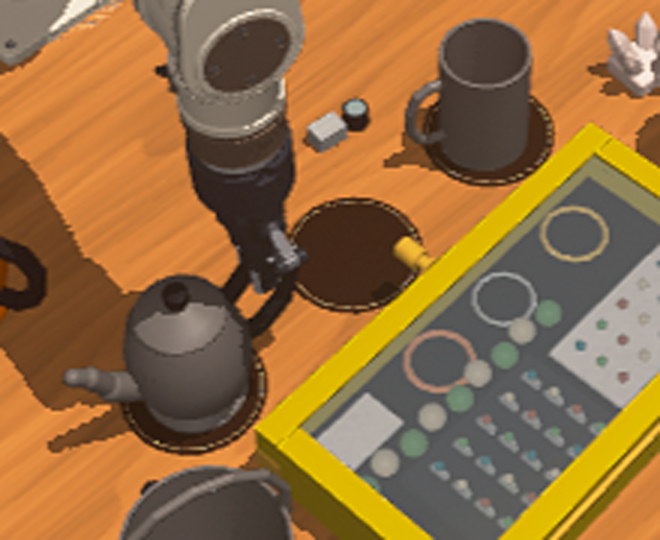

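The pot is upright and appears centred on the right-hand mat, with its foot near crop (190,400) inside the mat rim at 122–267. The knob is free at crop (410,252), which is full-image (317,264). Next I'll open the fingers and rise.

Call:
drive_tool --rows '[{"dx": 0,"dy": 0,"dz": 0,"wx": 0,"wy": 0,"wz": 0,"hand": 15},{"dx": 0,"dy": 0,"dz": 0,"wx": 0,"wy": 0,"wz": 0,"hand": 20},{"dx": 0,"dy": 0,"dz": 0,"wx": 0,"wy": 0,"wz": 0,"hand": 30},{"dx": 0,"dy": 0,"dz": 0,"wx": 0,"wy": 0,"wz": 0,"hand": 40},{"dx": 0,"dy": 0,"dz": 0,"wx": 0,"wy": 0,"wz": 0,"hand": 45},{"dx": 0,"dy": 0,"dz": 0,"wx": 0,"wy": 0,"wz": 0,"hand": 45},{"dx": 0,"dy": 0,"dz": -0.3,"wx": 0,"wy": 0,"wz": 0,"hand": 45},{"dx": 0,"dy": 0,"dz": -0.7,"wx": 0,"wy": 0,"wz": 0,"hand": 45},{"dx": 0,"dy": 0,"dz": -1.2,"wx": 0,"wy": 0,"wz": 0,"hand": 45},{"dx": 0,"dy": 0,"dz": -1.8,"wx": 0,"wy": 0,"wz": 0,"hand": 45},{"dx": 0,"dy": 0,"dz": -2.4,"wx": 0,"wy": 0,"wz": 0,"hand": 45}]'

```text
clock: 7.35
eef_pos: [0.4949, -0.1273, 0.2312]
tool_rot: [0.768, 0.64, -0.0, -0.0]
ft_force: [0.6, -0.1, -0.4]
grip_width: 0.045
grasp_force: 0.0
```

Call:
drive_tool --rows '[{"dx": 0.6,"dy": -0.4,"dz": 0,"wx": 0,"wy": 0,"wz": -1.6,"hand": 45},{"dx": 1.2,"dy": -0.8,"dz": 0,"wx": 0,"wy": 0,"wz": -3.2,"hand": 45},{"dx": 1.8,"dy": -1.2,"dz": 0,"wx": 0,"wy": 0,"wz": -4.8,"hand": 45},{"dx": 2.4,"dy": -1.6,"dz": 0,"wx": 0,"wy": 0,"wz": -6.4,"hand": 45},{"dx": 3.0,"dy": -2.0,"dz": 0,"wx": 0,"wy": 0,"wz": -8,"hand": 45},{"dx": 3.6,"dy": -2.4,"dz": 0,"wx": 0,"wy": 0,"wz": -9.6,"hand": 45},{"dx": 4.2,"dy": -2.8,"dz": 0,"wx": 0,"wy": 0,"wz": -11.2,"hand": 45},{"dx": 4.8,"dy": -3.2,"dz": 0,"wx": 0,"wy": 0,"wz": -12.8,"hand": 45},{"dx": 5.4,"dy": -3.6,"dz": 0,"wx": 0,"wy": 0,"wz": -14.4,"hand": 45},{"dx": 6.0,"dy": -4.0,"dz": 0,"wx": 0,"wy": 0,"wz": -16,"hand": 45},{"dx": 6.6,"dy": -4.2,"dz": 0,"wx": 0,"wy": 0,"wz": -17.6,"hand": 45},{"dx": 6.9,"dy": -4.2,"dz": 0,"wx": 0,"wy": 0,"wz": -19.2,"hand": 45},{"dx": 6.9,"dy": -4.2,"dz": 0,"wx": 0,"wy": 0,"wz": -20.4,"hand": 45},{"dx": 6.9,"dy": -4.2,"dz": 0,"wx": 0,"wy": 0,"wz": -20.4,"hand": 45},{"dx": 6.9,"dy": -4.2,"dz": 0,"wx": 0,"wy": 0,"wz": -20.4,"hand": 45}]'

```text
clock: 8.85
eef_pos: [0.3504, 0.2497, 0.2302]
tool_rot: [-0.013, 1.0, -0.0, -0.0]
ft_force: [0.7, -0.3, 0.0]
grip_width: 0.0449
grasp_force: 0.0
```

Run:
```python
from h import *
np.set_printoptions(precision=4,suppress=True)
a,b=bot.camera("top"),bot.camera("scene"); o=bot.get_obs()
print(o["clock"],o["eef_pos"],Ro.from_quat(o["tool_rot"]).as_matrix(),o["joint_pos"])
f=lambda i,r,c:cv2.resize(i[r:r+120,c:c+150,::-1],(600,480),interpolation=2)
f2=lambda i,r,c:i[r:r+120,c:c+200,::-1]
cv2.imwrite("pics/c5.png",np.vstack([cv2.resize(f2(a,190,290),(500,300),interpolation=2),cv2.resize(f2(b,230,200),(500,300),interpolation=2)]))
for n,i in(("top",a),("scene",b)):   # brass/orange knob colour
    r=bot.look_for(n,"pot_center"); print([np.round(q["extent"]).tolist() for q in r])
```

```text
8.95 [0.3506 0.2494 0.2303] [[-0.9996 -0.0267 -0.    ]
 [-0.0267  0.9996 -0.0001]
 [ 0.     -0.0001 -1.    ]] [ 0.6184  0.109  -0.1879  1.274  -0.      0.5918]
[[206.0, 384.0, 64.0, 49.0], [433.0, 256.0, 107.0, 48.0], [482.0, 362.0, 64.0, 103.0]]
[[317.0, 145.0, 53.0, 54.0], [160.0, 268.0, 74.0, 49.0], [246.0, 315.0, 49.0, 36.0], [239.0, 293.0, 80.0, 59.0]]
```

View pics/c5.png

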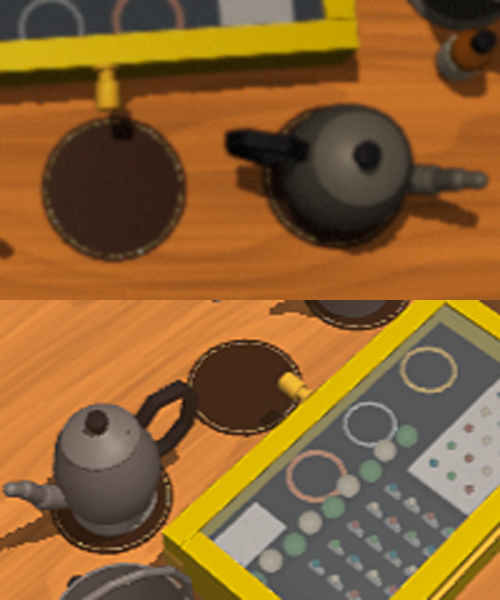

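The top crop shows the pot on the right mat, with its button at (437,252) and mat rim visible around the foot. The knob head is at (333,228), with its tip at row 233.6. The scene crop puts the knob head at (316,264).

Run:
```python
from h import *
np.set_printoptions(precision=4,suppress=True)
print("pot",at_z("top",437.2,252.4,.142),at_z("scene",238.5,278.5,.142))
print("mat_empty .4822 -.202 / .486 -.196; home", at_z("top",290+114/2.5,190+189/2.5,0))
print("knob",tri("top",(333,228),"scene",(316.4,264)),at_z("top",333,228,.063),at_z("scene",316.4,264,.063))
print("tip",at_z("top",333.2,233.8,.063))
e=[at_z("top",290+x/2.5,190+y/2.5,.07) for x,y in((0,72),(350,48))]; print("front edge",e)
for p in [(.545,-.008,.073),(.545,-.008,.063)]: print(proj("top",p),proj("scene",p))
o=bot.get_obs();R=Ro.from_quat(o["tool_rot"]).as_matrix()
print(R.T@(np.array([.544,-.0085,.13])-o["eef_pos"])/.05)
```

```text
pot [ 0.4829 -0.194   0.142 ] [ 0.4905 -0.1962  0.142 ]
mat_empty .4822 -.202 / .486 -.196; home [ 0.4766 -0.0153  0.    ]
knob (array([ 0.5445, -0.0085,  0.0633]), np.float64(0.0008670047896143285)) [ 0.5443 -0.0088  0.063 ] [ 0.5446 -0.008   0.063 ]
tip [ 0.5328 -0.009   0.063 ]
front edge [array([0.5626, 0.0751, 0.07  ]), array([ 0.5777, -0.2002,  0.07  ])]
[332.7734 226.7899] [316.4399 261.7469]
[332.5662 227.6584] [316.5061 264.1104]
[-3.7258 -5.2616  2.0075]
```

Call:
drive_tool --rows '[{"dx": -0.45,"dy": -0.65,"dz": 0,"wx": 0,"wy": 0,"wz": 0,"hand": 45},{"dx": -0.95,"dy": -1.35,"dz": 0,"wx": 0,"wy": 0,"wz": 0,"hand": 45},{"dx": -1.45,"dy": -2.05,"dz": 0,"wx": 0,"wy": 0,"wz": 0,"hand": 45},{"dx": -1.95,"dy": -2.75,"dz": 0,"wx": 0,"wy": 0,"wz": 0,"hand": 45},{"dx": -2.45,"dy": -3.45,"dz": 0,"wx": 0,"wy": 0,"wz": 0,"hand": 45},{"dx": -2.95,"dy": -4.15,"dz": 0,"wx": 0,"wy": 0,"wz": 0,"hand": 45},{"dx": -3.4,"dy": -4.8,"dz": 0.3,"wx": 0,"wy": 0,"wz": 0,"hand": 45},{"dx": -3.7,"dy": -5.26,"dz": 0.9,"wx": 0,"wy": 0,"wz": 0.5,"hand": 45},{"dx": -3.71,"dy": -5.26,"dz": 1.5,"wx": 0,"wy": 0,"wz": -0.5,"hand": 45},{"dx": -3.71,"dy": -5.26,"dz": 2.0,"wx": 0,"wy": 0,"wz": -0.5,"hand": 45},{"dx": -3.71,"dy": -5.26,"dz": 2.0,"wx": 0,"wy": 0,"wz": -0.5,"hand": 45},{"dx": -3.71,"dy": -5.26,"dz": 2.0,"wx": 0,"wy": 0,"wz": -0.5,"hand": 45}]'

```text
clock: 10.25
eef_pos: [0.5434, -0.0079, 0.1305]
tool_rot: [-0.036, 0.999, 0.0, -0.0]
ft_force: [0.7, -0.7, 0.8]
grip_width: 0.0452
grasp_force: 0.0
```

Call:
drive_tool --rows '[{"dx": 0,"dy": 0,"dz": 0.3,"wx": 0,"wy": 0,"wz": 0,"hand": 45},{"dx": 0,"dy": 0,"dz": 0.6,"wx": 0,"wy": 0,"wz": 0,"hand": 45},{"dx": 0,"dy": 0,"dz": 0.9,"wx": 0,"wy": 0,"wz": 0,"hand": 45},{"dx": 0,"dy": 0,"dz": 1.2,"wx": 0,"wy": 0,"wz": 0,"hand": 42},{"dx": 0,"dy": 0,"dz": 1.44,"wx": 0,"wy": 0,"wz": 0,"hand": 38},{"dx": 0,"dy": 0,"dz": 1.44,"wx": 0,"wy": 0,"wz": 0,"hand": 34},{"dx": 0,"dy": 0,"dz": 1.44,"wx": 0,"wy": 0,"wz": 0,"hand": 30},{"dx": 0,"dy": 0,"dz": 1.44,"wx": 0,"wy": 0,"wz": 0,"hand": 26},{"dx": 0,"dy": 0,"dz": 1.44,"wx": 0,"wy": 0,"wz": 0,"hand": 22},{"dx": 0,"dy": 0,"dz": 1.44,"wx": 0,"wy": 0,"wz": 0,"hand": 18},{"dx": 0,"dy": 0,"dz": 1.44,"wx": 0,"wy": 0,"wz": 0,"hand": 12},{"dx": 0,"dy": 0,"dz": 1.44,"wx": 0,"wy": 0,"wz": 0,"hand": 12},{"dx": 0,"dy": 0,"dz": 1.44,"wx": 0,"wy": 0,"wz": 0,"hand": 12}]'

```text
clock: 11.55
eef_pos: [0.5443, -0.0075, 0.0595]
tool_rot: [-0.036, 0.999, 0.0, 0.001]
ft_force: [-0.7, 1.7, 6.4]
grip_width: 0.0179
grasp_force: 58.4
```

Run:
```python
from h import *
np.set_printoptions(precision=4,suppress=True)
b=bot.camera("scene"); o=bot.get_obs()
R=Ro.from_quat(o["tool_rot"]).as_matrix()
print(o["clock"],o["eef_pos"],R,o["ft_force"],o["grip_width"],o["grasp_force"],o["joint_pos"])
cv2.imwrite("pics/c6.png",cv2.resize(b[190:330,230:410,::-1],(720,560),interpolation=2))
```

```text
11.6 [ 0.5443 -0.0074  0.0595] [[-0.9974 -0.0722  0.0019]
 [-0.0722  0.9974  0.0006]
 [-0.0019  0.0004 -1.    ]] [-1.036   1.2872  5.4787] 0.01796211066697805 58.39335322380066 [-0.014   0.4722 -0.1657  0.931   0.0006 -0.0863]
```

View pics/c6.png

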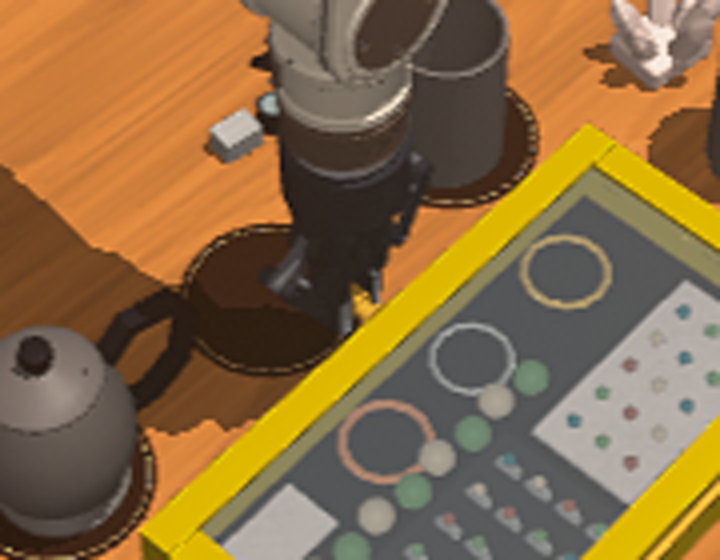

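The fingers hold the brass head, at crop (360,300), with an opening of 18 mm and 58 N. The pot stands clear. Next I'll compute the lid arc in tool units.

```bash
cat > arc.py <<'E'
import numpy as np
def row(t):
    th=np.radians(t); ta=th*20/45
    x=-.244*np.cos(th)+.007*np.sin(th)+.244-.0035*np.sin(ta); z=.244*np.sin(th)+.007*np.cos(th)-.007+.0035*(1-np.cos(ta))
    return np.round([-x/.05,-.032*x/.05,-z/.05,np.degrees(ta)/5],2)
if __name__=="__main__":
    for t in np.arange(3,46,3): print(t,row(t).tolist())
E
python3 arc.py
```

```text
3 [-0.01, -0.0, -0.26, 0.27]
6 [-0.04, -0.0, -0.51, 0.53]
9 [-0.08, -0.0, -0.76, 0.8]
12 [-0.13, -0.0, -1.01, 1.07]
15 [-0.19, -0.01, -1.26, 1.33]
18 [-0.27, -0.01, -1.5, 1.6]
21 [-0.36, -0.01, -1.74, 1.87]
24 [-0.47, -0.01, -1.97, 2.13]
27 [-0.58, -0.02, -2.2, 2.4]
30 [-0.71, -0.02, -2.42, 2.67]
33 [-0.85, -0.03, -2.64, 2.93]
36 [-0.99, -0.03, -2.84, 3.2]
39 [-1.15, -0.04, -3.04, 3.47]
42 [-1.32, -0.04, -3.23, 3.73]
45 [-1.5, -0.05, -3.41, 4.0]
```

Call:
drive_tool --rows '[{"dx": 0,"dy": 0,"dz": -0.13,"wx": 0,"wy": 0.13,"wz": 0,"hand": 12},{"dx": -0.01,"dy": 0,"dz": -0.26,"wx": 0,"wy": 0.27,"wz": 0,"hand": 12},{"dx": -0.02,"dy": 0,"dz": -0.38,"wx": 0,"wy": 0.4,"wz": 0,"hand": 12},{"dx": -0.04,"dy": 0,"dz": -0.51,"wx": 0,"wy": 0.53,"wz": 0,"hand": 12},{"dx": -0.06,"dy": 0,"dz": -0.64,"wx": 0,"wy": 0.67,"wz": 0,"hand": 12},{"dx": -0.08,"dy": 0,"dz": -0.76,"wx": 0,"wy": 0.8,"wz": 0,"hand": 12},{"dx": -0.08,"dy": 0,"dz": -0.76,"wx": 0,"wy": 0.8,"wz": 0,"hand": 12}]'

```text
clock: 12.3
eef_pos: [0.548, -0.0073, 0.0958]
tool_rot: [-0.036, 0.999, -0.001, -0.035]
ft_force: [3.7, 1.6, -6.3]
grip_width: 0.018
grasp_force: 58.6
```

Run:
```python
from arc import *
r0=row(9); a=np.radians(r0[3]*5)
for t in np.arange(11,46,2):
    d=row(t)-r0; X,Z=d[0],d[2]
    # tool frame rotated by +a about tool y: v' = Ry(-a) v
    print(t,np.round([np.cos(a)*X-np.sin(a)*Z, d[1], np.sin(a)*X+np.cos(a)*Z, d[3]],2).tolist())
```

```text
11 [-0.02, 0.0, -0.17, 0.18]
13 [-0.05, 0.0, -0.33, 0.36]
15 [-0.07, -0.01, -0.51, 0.53]
17 [-0.11, -0.01, -0.67, 0.71]
19 [-0.16, -0.01, -0.83, 0.89]
21 [-0.21, -0.01, -1.0, 1.07]
23 [-0.27, -0.01, -1.16, 1.24]
25 [-0.33, -0.02, -1.32, 1.42]
27 [-0.4, -0.02, -1.47, 1.6]
29 [-0.47, -0.02, -1.63, 1.78]
31 [-0.55, -0.02, -1.78, 1.96]
33 [-0.64, -0.03, -1.93, 2.13]
35 [-0.72, -0.03, -2.08, 2.31]
37 [-0.82, -0.03, -2.21, 2.49]
39 [-0.91, -0.04, -2.35, 2.67]
41 [-1.02, -0.04, -2.49, 2.84]
43 [-1.12, -0.04, -2.61, 3.02]
45 [-1.23, -0.05, -2.74, 3.2]
```

Call:
drive_tool --rows '[{"dx": -0.02,"dy": 0,"dz": -0.17,"wx": 0,"wy": 0.18,"wz": 0,"hand": 12},{"dx": -0.05,"dy": 0,"dz": -0.33,"wx": 0,"wy": 0.36,"wz": 0,"hand": 12},{"dx": -0.07,"dy": -0.01,"dz": -0.51,"wx": 0,"wy": 0.53,"wz": 0,"hand": 12},{"dx": -0.11,"dy": -0.01,"dz": -0.67,"wx": 0,"wy": 0.71,"wz": 0,"hand": 12},{"dx": -0.16,"dy": -0.01,"dz": -0.83,"wx": 0,"wy": 0.89,"wz": 0,"hand": 12},{"dx": -0.21,"dy": -0.01,"dz": -1.0,"wx": 0,"wy": 1.07,"wz": 0,"hand": 12},{"dx": -0.27,"dy": -0.01,"dz": -1.16,"wx": 0,"wy": 1.24,"wz": 0,"hand": 12},{"dx": -0.33,"dy": -0.02,"dz": -1.32,"wx": 0,"wy": 1.42,"wz": 0,"hand": 12},{"dx": -0.4,"dy": -0.02,"dz": -1.47,"wx": 0,"wy": 1.6,"wz": 0,"hand": 12},{"dx": -0.47,"dy": -0.02,"dz": -1.63,"wx": 0,"wy": 1.78,"wz": 0,"hand": 12},{"dx": -0.55,"dy": -0.02,"dz": -1.78,"wx": 0,"wy": 1.96,"wz": 0,"hand": 12},{"dx": -0.64,"dy": -0.03,"dz": -1.93,"wx": 0,"wy": 2.13,"wz": 0,"hand": 12},{"dx": -0.72,"dy": -0.03,"dz": -2.08,"wx": 0,"wy": 2.31,"wz": 0,"hand": 12},{"dx": -0.82,"dy": -0.03,"dz": -2.21,"wx": 0,"wy": 2.49,"wz": 0,"hand": 12},{"dx": -0.91,"dy": -0.04,"dz": -2.35,"wx": 0,"wy": 2.67,"wz": 0,"hand": 12},{"dx": -1.02,"dy": -0.04,"dz": -2.49,"wx": 0,"wy": 2.84,"wz": 0,"hand": 12},{"dx": -1.12,"dy": -0.04,"dz": -2.61,"wx": 0,"wy": 3.02,"wz": 0,"hand": 12},{"dx": -1.23,"dy": -0.05,"dz": -2.74,"wx": 0,"wy": 3.2,"wz": 0,"hand": 12},{"dx": -1.23,"dy": -0.05,"dz": -2.74,"wx": 0,"wy": 3.2,"wz": 0,"hand": 12},{"dx": -1.23,"dy": -0.05,"dz": -2.74,"wx": 0,"wy": 3.2,"wz": 0,"hand": 12}]'

```text
clock: 14.3
eef_pos: [0.619, -0.0035, 0.2261]
tool_rot: [-0.036, 0.984, -0.005, -0.174]
ft_force: [3.8, 5.3, -10.0]
grip_width: 0.0178
grasp_force: 59.6
```

Run:
```python
from h import *
np.set_printoptions(precision=4,suppress=True)
b=bot.camera("scene");a=bot.camera("top"); o=bot.get_obs()
R=Ro.from_quat(o["tool_rot"]).as_matrix()
C=o["eef_pos"]-R[:,2]*.0035
v=np.array([.7885-C[0],C[2]-.056]); print("C",C,"r",np.hypot(*v),"angle",np.degrees(np.arctan2(v[1],v[0])-np.arctan2(.007,.244)))
print(o["clock"],o["eef_pos"],R[:,2],o["ft_force"],o["ft_torque"],o["grip_width"],o["grasp_force"],o["joint_pos"])
cv2.imwrite("pics/c7.png",np.hstack([cv2.resize(b[120:420,190:490,::-1],(400,400)),cv2.resize(a[80:330,200:450,::-1],(400,400))]))
```

```text
C [ 0.6203 -0.0035  0.2295] r 0.24161961571558727 angle 44.25119682745759
14.4 [ 0.6191 -0.0036  0.2262] [-0.341  -0.023  -0.9398] [  4.6577   4.112  -11.2987] [ 0.8916 -1.6442 -0.2858] 0.017620511364111486 59.678860902786255 [ 0.0044  0.8259  0.8598  1.9529 -0.0215 -0.0651]
```

View pics/c7.png

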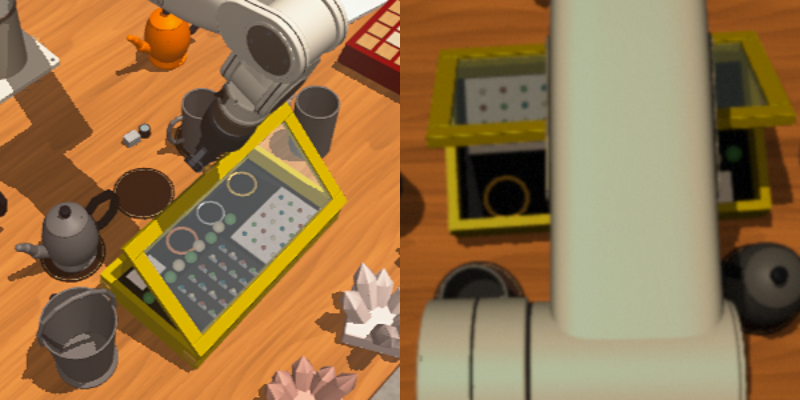

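The scene view shows the lid raised by the knob to about 45°, with the pot and the other things undisturbed. I'll triangulate the lid's front corners as a check on the angle.

Run:
```python
from h import *
np.set_printoptions(precision=4,suppress=True)
for u,s in (((218.7,169.4),(407.5,198.7)),((446.9,156),(289.7,307.5))): print(tri("top",u,"scene",s))
x=np.array([1,.04])/np.hypot(1,.04);y=np.array([-x[1],x[0]]); H=np.array([.7885,0.002])
for t in (42,43.5,45,46.5):
  for s in (.2,-.2):
    for n in(0,.014):
      a=np.radians(t); p=H+x*(-.22*np.cos(a)+n*np.sin(a))+y*s; P=[*p,.056+.22*np.sin(a)+n*np.cos(a)]
      print(t,s,n,np.array(P),proj("top",P),proj("scene",P))
```

```text
(array([0.6307, 0.1987, 0.2038]), np.float64(0.012748651570376386))
(array([ 0.6506, -0.1969,  0.2068]), np.float64(0.01970310386113356))
42 0.2 0 [0.6171 0.1953 0.2032] [217.694  174.7297] [399.4416 197.3239]
42 0.2 0.014 [0.6265 0.1957 0.2136] [216.5661 167.8593] [403.0533 196.4095]
42 -0.2 0 [ 0.6331 -0.2044  0.2032] [446.6206 162.8711] [276.4393 305.8175]
42 -0.2 0.014 [ 0.6425 -0.204   0.2136] [447.5448 155.9746] [279.3121 305.8937]
43.5 0.2 0 [0.6211 0.1955 0.2074] [217.236  171.8947] [400.9362 196.9764]
43.5 0.2 0.014 [0.6307 0.1958 0.2176] [216.1178 164.8613] [404.6558 196.1865]
43.5 -0.2 0 [ 0.637  -0.2042  0.2074] [446.9891 160.0262] [277.6348 305.8778]
43.5 -0.2 0.014 [ 0.6467 -0.2038  0.2176] [447.8717 152.9718] [280.6342 306.0979]
45 0.2 0 [0.6251 0.1956 0.2116] [216.7821 168.9936] [402.4745 196.68  ]
45 0.2 0.014 [0.635  0.196  0.2215] [215.6748 161.803 ] [406.3004 196.0166]
45 -0.2 0 [ 0.6411 -0.2041  0.2116] [447.3404 157.1173] [278.8818 305.997 ]
45 -0.2 0.014 [ 0.6509 -0.2037  0.2215] [448.1801 149.9108] [282.007  306.3627]
46.5 0.2 0 [0.6292 0.1958 0.2156] [216.3328 166.0288] [404.0559 196.4356]
46.5 0.2 0.014 [0.6393 0.1962 0.2252] [215.2377 158.687 ] [407.9861 195.9006]
46.5 -0.2 0 [ 0.6452 -0.2039  0.2156] [447.674  154.1468] [280.1798 306.1758]
46.5 -0.2 0.014 [ 0.6553 -0.2035  0.2252] [448.4695 146.7944] [283.4299 306.6885]
```

Call:
drive_tool --rows '[{"dx": -0.02,"dy": 0,"dz": -0.05,"wx": 0,"wy": 0.05,"wz": 0,"hand": 12},{"dx": -0.045,"dy": 0,"dz": -0.09,"wx": 0,"wy": 0.1,"wz": 0,"hand": 12},{"dx": -0.045,"dy": 0,"dz": -0.09,"wx": 0,"wy": 0.1,"wz": 0,"hand": 12},{"dx": -0.045,"dy": 0,"dz": -0.09,"wx": 0,"wy": 0.1,"wz": 0,"hand": 12},{"dx": -0.045,"dy": 0,"dz": -0.09,"wx": 0,"wy": 0.1,"wz": 0,"hand": 12}]'

```text
clock: 14.9
eef_pos: [0.6229, -0.0034, 0.2297]
tool_rot: [-0.036, 0.983, -0.006, -0.177]
ft_force: [4.2, 4.9, -11.5]
grip_width: 0.0178
grasp_force: 59.3
```

Run:
```python
from h import *
np.set_printoptions(precision=4,suppress=True)
o=bot.get_obs(); R=Ro.from_quat(o["tool_rot"]).as_matrix(); C=o["eef_pos"]-R[:,2]*.0035
v=np.array([.7885-C[0],C[2]-.056]); print(C,np.degrees(np.arctan2(v[1],v[0]))-1.64,np.degrees(np.arcsin(v[1]/.2441))-1.64,o["ft_force"],o["grasp_force"],o["grip_width"],o["joint_vel"])
```

```text
[ 0.6241 -0.0033  0.233 ] 45.48006813507349 44.83779422067345 [  4.1788   4.8542 -11.4666] 59.30691182613373 0.017819367408567162 [ 0.0019 -0.002  -0.0014 -0.0014 -0.0008 -0.0004]
```

The lid is at about 45°, steady and firmly gripped, so I'm handing in.

```bash
python3 -c "
from workcell import bot
print(bot.job_done())"
```

```text
the job is handed in; nothing more can be done
None
```

The job is handed in at about 15 s: the pewter teapot stands on the right-hand mat, within about 7 mm of its centre by the camera (18 mm margin), and the arm holds the lid by its brass knob at about 45°; I saw nothing else on the table moved.

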